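# Stand the sharpening-kit tin heavy end down

### The arm

A 6-joint arm with a two-finger parallel gripper is mounted at the origin on a cart in front of the work surface, level with it; the furniture and walls round the work are solid. World frame = base frame: x ahead of the robot, y to its left, z up, the work surface at z = 0. Lengths are in m, angles in rad, forces in N, time in s.
With the tool pointing down it reaches from about 0.275 to 0.85 m from the base axis. Payload 19 kg.
Tool frame: the origin (TCP) lies midway between the tips of the shut fingers; the grasp point (between the pads) lies 19 mm behind it; z points along the fingers, y is the line along which they close (so a half turn about z gives the same grasp; the last joint's range is limited). The gripper opens to 85 mm and grips with 20 to 120 N. Pads are 22 mm wide; open, the fingers measure 114 mm over their backs; the gripper's body (76 mm by 85 mm) begins 54 mm behind the grasp point. The pads swing forward as they close: fully open they stand 13 mm farther back than shut.
Start: joints at [1.207, 0.15, 1.437, -0, 1.554, -0.134], TCP at [0.131, 0.56, 0.231] pointing down, gripper open.
Joint ranges: [-2.8, 2.8], [-0.68, 2.1], [0.12, 2.68], [-1.39, 4.53], [0.16, 2.79], [-2.81, 2.81]. Speed limits (rad/s): [1.89, 1.89, 2.22, 3.01, 3.01, 3.01].

### API

Orientations are given as a 3x3 rotation matrix whose columns are the frame's x, y, z axes.
In Python, from rig import readout, capture, camera_info, ticket gives the robot as it stands. The module is installed in compiled form; this text tells all that it offers.
- The arm moves only by the shell command python3 -m pendant 'ROWS' [FORCE]. ROWS is JSON, a list of rows, each a list of 3 entries, a list of its own where there are three numbers: the shift along the tool's x, y, z in mm, then the turn, a rotation vector about the tool's x, y, z in degrees, then the opening, from -1 (shut) to 1 (fully open). In form: [[[tx, ty, tz], [ax, ay, az], gripper], ...]. A call has 1 to 12 rows; each row is the pose to reach, as a shift and turn from the pose commanded when the call began, along the tool's axes at that moment; what a row does not reach only later rows make up. A row lasts 1/8 s, in which the tool goes at most 62.5 mm and 10.7 degrees, less where a joint would pass 70% of its speed; a pose out of reach is approached as far as the arm can. A call with a gripper value outside its range is refused whole. The fingers move at their own pace and stop on an object; FORCE is the grip in N (left out, the last holds). Time passes only in rows, so rows that repeat a pose let the fingers close. It gives the time, the measured TCP pose, the force, the opening and the grip force at its end, in the units of the state.
- readout.observe(): the state, without advancing time (a new reading comes with each control period).
- capture(name): name is "scene" or "top"; returns the picture (384x512x3 uint8, red, green, blue); there is no depth.
- camera_info(name): a dict with "fx", "fy", "cx", "cy" (pixels), "distortion" ([k1, k2, p1, p2, k3] as OpenCV has them; the pictures are not rectified), "view" (4x4, takes a point from world to camera coordinates). Camera axes: x right, y up, looking along -z (the intrinsics and any distortion apply to the point x, -y, -z); pixel columns grow to the right and rows downward; lengths in m; the calibration is good to about 2 mm. A picture is of the moment at which its call begins. camera_info takes no time and is no camera call.
- ticket.hand_in(): hands the job in; it is judged then, once.
The state is a dict: "time_s": time; "joint_pos": joint angles; "dq": joint speeds; "tau": joint torques, N m; "ee_pos": TCP position; "tool_rot": TCP orientation; "wrist_force": force on the tool from outside, world axes, zero at the start; "wrist_torque": the same for the moment, N m; "finger_gap": finger opening in m; "grip_force": force on a finger pad.
Only numpy, scipy, OpenCV 4.12 (cv2) and the standard library are available. Lean on these libraries where they do the work, as an engineer would, in place of code of your own. Each camera call takes 0.05 s, during which the arm holds its last target. There are 200 camera calls.

### The job

Pick the blue kit tin up by its wooden swing handle, clear of the worktop, and see which of its two like ends sinks. Then stand the tin upright on the cork mat, near the mat's middle, with that heavy end down, and let go.

Things in the scene. Friction and masses are not known exactly. Their poses are not given: they have to be found in the camera images.
- tin: closed blue tin box, a black band at each end, lying flat: 110 mm long (x axis), 56 wide (y), 44 high (z), 0.48 to 0.56 kg. Both ends look alike, but one, +x or -x, hides a weight (0.31 to 0.39 kg, 26 mm from the tin's middle); nothing outside tells which. Origin: centre of the underside as it lies. Everything else on the worktop is clutter.
- tin_middle (a point): middle of the tin, 22 mm above its underside, with the tin's axes; the swing handle's hinge line runs through it along the tin's y axis. Standing on an end, the middle is 55 mm above what the tin stands on.
- bail_grip (a point): centre of the swing handle's wooden grip bar, 95 mm from the hinge line. The bar is flat-sided and runs along the tin's y axis: 76 mm long (y), 16 thick (x, take it across this), 20 high (z). Two thin steel legs join its ends to the hinge beside the tin. z axis: from hinge to bar.
- bail (a joint): hinge of the handle, rad. 0: it stands square to the lid; positive: its bar leans to the tin's +x end. Stops at +-0.785 (45 deg). Slight friction holds it, but as the tin hangs from the bar the heavy end sinks to the stop: heavy +x end gives -0.785, heavy -x +0.785. The tin is then 45 deg from level; leaning the held handle 40 to 45 deg the same way as the tin tilted stands it heavy end down.
- mat: square cork mat fixed on the worktop, 130 x 130 mm, 4 mm thick. Origin: centre of its underside, at worktop height.
Things that resemble listed ones, but are neither listed nor needed, are in the scene too. There is more than one size of the tin; the job needs the largest.

How it is judged:
By the outcome, as a careful person would: the job done as asked, in the order asked, and still so for the second after the job is handed in, with the robot touching nothing.
It also fails if it takes over 45 s, if anything falls off the work surface, if the arm or the gripper's body presses on something with over 40 N, if the wrist force passes 120 N, or if a joint passes its speed limit or range.

## Working session

There is one attempt and no reset: what is moved stays moved. The work goes in short steps, Python scripts to look and compute and a shell command to move; the robot and the scene stay as the last step left them, time stands still between calls to the robot, and variables do not carry over. Pictures are saved under pics/ and viewed, at most 10 in all, crops included, and the job is handed in when it is done.

```bash
mkdir -p pics; cat > h.py <<'E'
import numpy as np, cv2
from rig import readout, capture, camera_info
def save(n,f):
    im=capture(n); cv2.imwrite('pics/'+f,im[:,:,::-1]); return im
def ray(n,uv):
    c=camera_info(n); K=np.array([[c['fx'],0,c['cx']],[0,c['fy'],c['cy']],[0,0,1.]])
    p=cv2.undistortPoints(np.array(uv,float).reshape(-1,1,2),K,np.array(c['distortion'],float)).reshape(-1,2)
    V=np.array(c['view']); d=np.c_[p[:,0],-p[:,1],-np.ones(len(p))]
    R=V[:3,:3]; return -R.T@V[:3,3], d@R
def plane(n,uv,z):
    o,d=ray(n,uv); return o+d*((z-o[2])/d[:,2])[:,None]
def proj(n,P):
    c=camera_info(n); K=np.array([[c['fx'],0,c['cx']],[0,c['fy'],c['cy']],[0,0,1.]]);V=np.array(c['view'])
    q=np.atleast_2d(P)@V[:3,:3].T+V[:3,3]; q=q*[1,-1,-1]
    return cv2.projectPoints(q,np.zeros(3),np.zeros(3),K,np.array(c['distortion'],float))[0].reshape(-1,2)
def tri(uv1,uv2):
    (a,d),(b,e)=ray('scene',[uv1]),ray('top',[uv2]); d=d[0];e=e[0]
    s=np.linalg.lstsq(np.c_[d,-e],b-a,rcond=None)[0]
    p,q=a+s[0]*d,b+s[1]*e; return (p+q)/2,np.linalg.norm(p-q)
E
python3 - <<'E'
from h import *
for n in('scene','top'):
    save(n,n+'0.png'); print(n,ray(n,[[256,192]]))
s=readout.observe();print(s['ee_pos'],np.round(s['tool_rot'],3),s['finger_gap'])
E
```

```text
scene (array([-0.02265896, -0.7075851 ,  0.55859635]), array([[ 0.54471081,  0.64703733, -0.53352659]]))
top (array([ 0.38289465, -0.13964394,  0.95371725]), array([[ 0.05340487, -0.011885  , -0.99884628]]))
[0.13091292 0.55968088 0.23077681] [[-0.974  0.228 -0.   ]
 [ 0.228  0.974 -0.001]
 [ 0.    -0.001 -1.   ]] 0.0853355645141306
```

View pics/scene0.png

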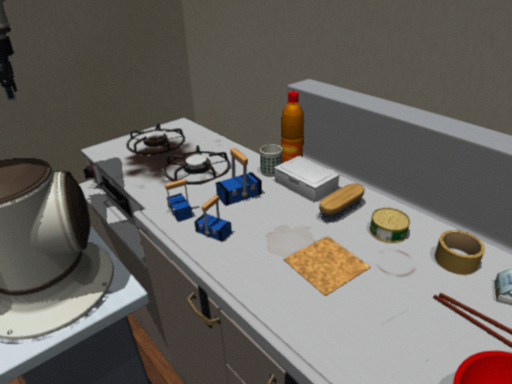

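View pics/top0.png

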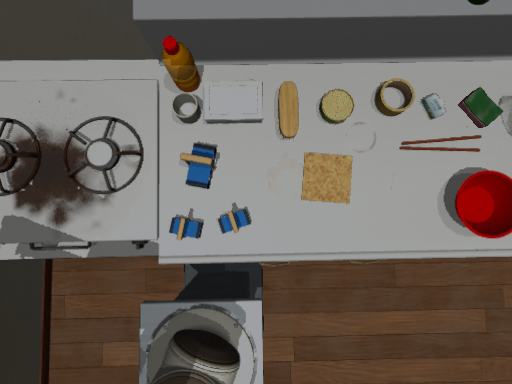

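Scene view: the large tin is near (239,188) with its bar at (239,159). The two smaller tins are at (179,207) and (213,227), and the mat at (327,264). Top view: the large tin is at (201,165) with its bar at (198,159), and the mat at (328,177).

```bash
python3 - <<'E'
from h import *
A=cv2.imread('pics/scene0.png');B=cv2.imread('pics/top0.png')
a=cv2.resize(A[135:215,200:280],None,fx=5,fy=5,interpolation=cv2.INTER_CUBIC);b=cv2.resize(B[130:200,165:245],None,fx=5,fy=5,interpolation=cv2.INTER_CUBIC)
b=cv2.copyMakeBorder(b,0,50,0,0,cv2.BORDER_CONSTANT)
cv2.imwrite('pics/c1.png',np.hstack([a,b]))
for n,I,w in(('scene',A,(135,215,200,280)),('top',B,(130,200,165,245))):
    h=cv2.cvtColor(I,cv2.COLOR_BGR2HSV);m=cv2.inRange(h,(5,110,90),(25,255,255));k=np.zeros_like(m);k[w[0]:w[1],w[2]:w[3]]=m[w[0]:w[1],w[2]:w[3]]
    print(n,cv2.minAreaRect(cv2.findNonZero(k)),cv2.countNonZero(k))
    m=cv2.inRange(h,(5,80,90),(28,255,255));cs=cv2.findContours(m,0,2)[0]
    for c in cs:
        if cv2.contourArea(c)>1500: r=cv2.minAreaRect(c);print(r,plane(n,cv2.boxPoints(r),.004).round(3).tolist())
E
```

```text
scene ((231.30001831054688, 184.9000244140625), (32.64659118652344, 68.4236831665039), 26.56505012512207) 187
((326.2955017089844, 262.7351989746094), (70.04708099365234, 51.31317901611328), 41.00908660888672) [[0.41, -0.277, 0.004], [0.566, -0.234, 0.004], [0.525, -0.415, 0.004], [0.394, -0.433, 0.004]]
top ((198.14768981933594, 159.32740783691406), (36.031620025634766, 9.007905006408691), 17.35402488708496) 190
((391.5500793457031, 370.3274230957031), (23.114614486694336, 201.3901824951172), 88.4306411743164) [[-0.006, -0.231, 0.004], [-0.004, -0.754, 0.004], [-0.061, -0.751, 0.004], [-0.063, -0.231, 0.004]]
((373.4905090332031, 322.6149597167969), (22.624309539794922, 221.523193359375), 88.59136962890625) [[0.114, -0.161, 0.004], [0.115, -0.743, 0.004], [0.058, -0.74, 0.004], [0.057, -0.161, 0.004]]
((326.7182922363281, 177.4441680908203), (47.94926452636719, 47.37928771972656), 4.085616588592529) [[0.411, -0.272, 0.004], [0.539, -0.285, 0.004], [0.528, -0.415, 0.004], [0.4, -0.4, 0.004]]
```

View pics/c1.png

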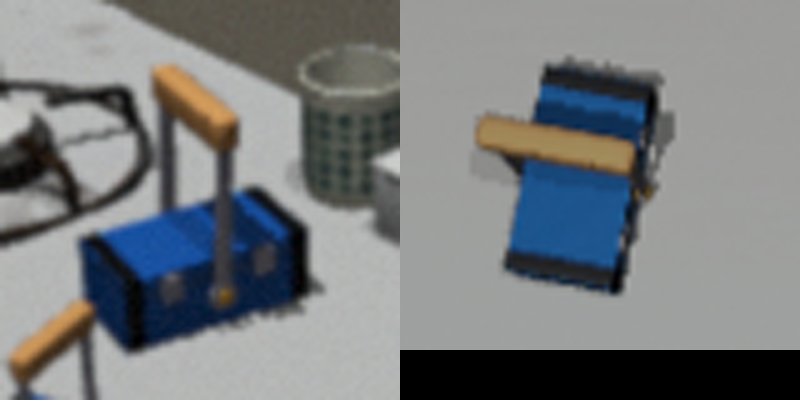

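The crop shows the bar ends at scene (232.6,152) and (245.6,162), and at top (181,156.4) and (212,161.4). The handle stands roughly square to the lid, and the tin's long axis points roughly away from the robot.

```bash
python3 - <<'E'
from h import *
l,e1=tri((232.6,152),(181,156.4));r,e2=tri((245.6,162.),(212,161.4))
print(l,r,e1,e2,np.linalg.norm(l-r),(l+r)/2,np.degrees(np.arctan2(l[0]-r[0],l[1]-r[1])))
P=plane('top',[((x-400)/5+165,y/5+130) for x,y in((547,68),(655,88),(620,285),(507,265))],.044)
print(P.round(3),P.mean(0)); a=(P[0]+P[1]-P[2]-P[3])/2;print(np.linalg.norm(a),np.degrees(np.arctan2(a[1],a[0])))
print(camera_info('top')['fx'])
E
```

```text
[0.51777078 0.02726036 0.11154562] [ 0.50294092 -0.04635951  0.1152173 ] 0.002433400840035264 0.0002727154108642961 0.0751883745422795 [ 0.51035585 -0.00954958  0.11338146] 11.38914799074024
[[ 0.56   0.007  0.044]
 [ 0.549 -0.049  0.044]
 [ 0.447 -0.03   0.044]
 [ 0.458  0.028  0.044]] [ 0.50360409 -0.01112109  0.044     ]
0.10406311680205871 -11.18248713486592
353.9387621265453
```

```bash
cat >> h.py <<'E'
from scipy.spatial.transform import Rotation as Ro
def go(p,R):
    s=readout.observe();M=np.array(s['tool_rot'])
    print('shift mm',(M.T@(np.array(p)-s['ee_pos'])*1e3).round(1),'turn',np.degrees(Ro.from_matrix(M.T@R).as_rotvec()).round(1))
def down(yaw_deg): # tool pointing down, its y axis at this yaw
    c,s=np.cos(np.radians(yaw_deg)),np.sin(np.radians(yaw_deg));return np.array([[-s,c,0],[c,s,0],[0,0,-1.]])
E
python3 -c "
from h import *
go([.510,-.0098,.18],down(-11.2))"
```

```text
shift mm [-498.8 -468.1   51.2] turn [-0.1  0.  88. ]
```

```bash
python3 -m pendant '[[[-45,-42,0],[0,0,8],1],[[-90,-84,0],[0,0,16],1],[[-135,-127,0],[0,0,24],1],[[-180,-169,0],[0,0,32],1],[[-225,-211,0],[0,0,40],1],[[-270,-253,5],[0,0,48],1],[[-315,-296,10],[0,0,56],1],[[-360,-338,15],[0,0,64],1],[[-405,-380,25],[0,0,72],1],[[-450,-422,35],[0,0,80],1],[[-499,-468,51],[0,0,88],1],[[-499,-468,51],[0,0,88],1]]' 60
python3 - <<'E'
from h import *
save('scene','s1.png')
A=cv2.imread('pics/s1.png');save('top','t1.png')
cv2.imwrite('pics/s1c.png',cv2.resize(A[90:220,170:310],None,fx=4,fy=4,interpolation=cv2.INTER_CUBIC))
go([.510,-.0098,.098],down(-11.2))
print(readout.observe()['joint_pos'])
E
```

```text
time_s: 1.6
ee_pos: [0.5109, -0.0125, 0.1785]
tool_rot: [[0.199, 0.98, -0.003], [0.98, -0.199, -0.0], [-0.001, -0.003, -1.0]]
wrist_force: [-0.9, 0.9, -0.0]
finger_gap: 0.0853
grip_force: 0.0
shift mm [ 0.3 -0.1 81.6] turn [-0.1  0.  -0. ]
[-1.70883697e-01  4.00975778e-02  1.66285908e+00 -1.29067013e-05
  1.44024320e+00  2.47586439e-02]
```

View pics/s1c.png

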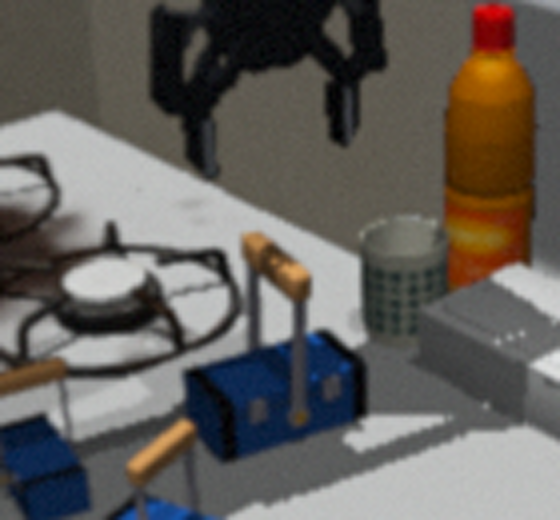

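The open fingers are straddling the bar from above: fingers at crop (205,150) and (343,120), bar at (277,268). Next I descend and close.

```bash
python3 -m pendant '[[[0,0,40],[0,0,0],1],[[0,0,80],[0,0,0],1],[[0,0,80],[0,0,0],1],[[0,0,80],[0,0,0],-1],[[0,0,80],[0,0,0],-1],[[0,0,80],[0,0,0],-1],[[0,0,80],[0,0,0],-1],[[0,0,80],[0,0,0],-1],[[0,0,80],[0,0,0],-1],[[0,0,80],[0,0,0],-1]]' 80
```

```text
time_s: 2.95
ee_pos: [0.51, -0.0094, 0.1011]
tool_rot: [[0.194, 0.981, -0.001], [0.981, -0.194, 0.0], [-0.0, -0.001, -1.0]]
wrist_force: [-7.1, 2.0, 13.0]
finger_gap: 0.0146
grip_force: 77.8
```

```bash
python3 -m pendant '[[[0,0,-15],[0,0,0],-1],[[0,0,-35],[0,0,0],-1],[[0,0,-60],[0,0,0],-1],[[0,0,-90],[0,0,0],-1],[[0,0,-120],[0,0,0],-1],[[0,0,-150],[0,0,0],-1],[[0,0,-150],[0,0,0],-1],[[0,0,-150],[0,0,0],-1],[[0,0,-150],[0,0,0],-1],[[0,0,-150],[0,0,0],-1]]' 100
python3 - <<'E'
from h import *
save('scene','s2.png')
A=cv2.imread('pics/s2.png')
cv2.imwrite('pics/s2c.png',cv2.resize(A[60:210,170:310],None,fx=4,fy=4,interpolation=cv2.INTER_CUBIC))
E
```

```text
time_s: 4.2
ee_pos: [0.51, -0.0095, 0.2495]
tool_rot: [[0.194, 0.981, -0.001], [0.981, -0.194, 0.0], [-0.0, -0.001, -1.0]]
wrist_force: [-0.1, 1.2, -4.9]
finger_gap: 0.0137
grip_force: 100.1
```

View pics/s2c.png

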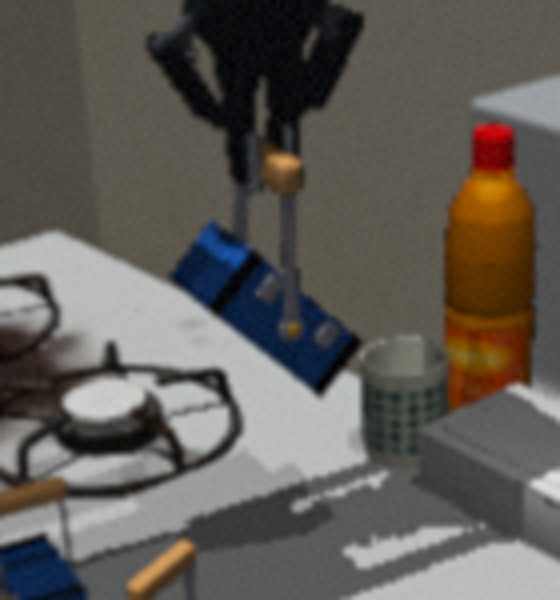

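Held up (5 N of weight), the tin's far end has sunk: it is down-right at crop (325,390), with the near end up at (205,230). I'll carry it over, yawing so that the lean goes sideways to the arm.

```bash
cat >> h.py <<'E'
MAT=np.array([.4695,-.343,0])
def stand(zc,th,yaw=54.,m=MAT):
    a=np.radians(yaw);t=np.radians(th);u=np.array([np.cos(a),np.sin(a),0]);z=np.array([0,0,1.]);v=np.cross(z,u)
    R=Ro.from_rotvec(v*t).as_matrix()@down(yaw)
    return m+[0,0,zc]+.076*(np.sin(t)*u+np.cos(t)*z),R
E
python3 -c "
from h import *
p,R=stand(.059+.06,44);print(p)
go([p[0],p[1],.255],down(54))
print(readout.observe()['joint_pos'].__str__())
M=down(54); q=[p[0],p[1],.255]
print((M.T@(p-q)*1e3).round(1),np.degrees(Ro.from_matrix(M.T@R).as_rotvec()).round(1))"
```

```text
[ 0.50053156 -0.30028873  0.17366982]
shift mm [-287.2   46.9   -5.3] turn [ -0.1  -0.  -65.2]
[-1.69628512e-01  9.58100636e-03  1.55212568e+00 -1.19618013e-04
  1.58082050e+00  2.52342605e-02]
[ 0.   0.  81.3] [44. -0. -0.]
```

```bash
python3 -m pendant '[[[-20,3,-1],[0,0,-5],-1],[[-50,8,-2],[0,0,-12],-1],[[-85,14,-3],[0,0,-20],-1],[[-125,20,-4],[0,0,-28],-1],[[-165,27,-5],[0,0,-37],-1],[[-205,33,-5],[0,0,-46],-1],[[-240,39,-5],[0,0,-54],-1],[[-268,44,-5],[0,0,-61],-1],[[-287,47,-5],[0,0,-65],-1],[[-287,47,-5],[0,0,-65],-1]]'
python3 -m pendant '[[[0,0,8],[4,0,0],-1],[[0,0,20],[10,0,0],-1],[[0,0,32],[17,0,0],-1],[[0,0,44],[24,0,0],-1],[[0,0,56],[31,0,0],-1],[[0,0,68],[37,0,0],-1],[[0,0,77],[42,0,0],-1],[[0,0,81],[44,0,0],-1],[[0,0,81],[44,0,0],-1],[[0,0,81],[44,0,0],-1]]'
python3 - <<'E'
from h import *
save('scene','s3.png');save('top','t3.png')
A=cv2.imread('pics/s3.png')[150:310,240:400];B=cv2.imread('pics/t3.png')[90:250,250:410]
cv2.imwrite('pics/c3.png',cv2.resize(np.hstack([A,B]),None,fx=2.5,fy=2.5,interpolation=cv2.INTER_CUBIC))
p,R=stand(.059+.06,44);go(p,R);print(readout.observe()['joint_pos'])
E
```

```text
time_s: 5.5
ee_pos: [0.5005, -0.3013, 0.2546]
tool_rot: [[-0.807, 0.591, -0.001], [0.591, 0.807, 0.0], [0.001, -0.0, -1.0]]
wrist_force: [0.5, 0.2, -5.0]
finger_gap: 0.0141
grip_force: 100.0
time_s: 6.75
ee_pos: [0.5009, -0.3004, 0.1752]
tool_rot: [[-0.807, 0.426, -0.409], [0.591, 0.581, -0.56], [-0.002, -0.693, -0.721]]
wrist_force: [0.1, 0.2, -5.2]
finger_gap: 0.0143
grip_force: 100.0
shift mm [0.4 1.1 1.1] turn [ 0.1 -0.1 -0.2]
[-0.30674657  0.37546425  1.45726506 -0.71810999  1.59736442 -1.15591577]
```

View pics/c3.png

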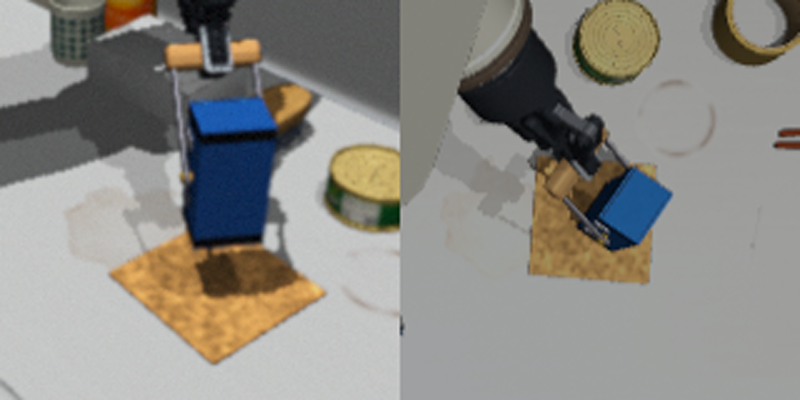

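The tin now hangs upright above the mat. Its top face is centred at crop scene (233,118) and top (632,207), which is full-picture (333,197) and (343,173).

```bash
python3 - <<'E'
from h import *
print(tri((333.2,197.2),(342.8,172.8)))
p,R=stand(.059+.004,44);go(p,R)
E
```

```text
(array([ 0.46582938, -0.34593349,  0.16850882]), np.float64(0.005144466098536502))
shift mm [ 0.5 40.  41.4] turn [ 0.1 -0.1 -0.2]
```

```bash
python3 -m pendant '[[[0,5,5],[0,0,0],-1],[[0,12,12],[0,0,0],-1],[[0,19,20],[0,0,0],-1],[[0,26,27],[0,0,0],-1],[[0,31,32],[0,0,0],-1],[[0,33,34],[0,0,0],-1],[[0,33,34],[0,0,0],-1]]'
python3 -m pendant '[[[0,1,1],[0,0,0],-1],[[0,2,2],[0,0,0],-1],[[0,2,2],[0,0,0],-1]]'
python3 -m pendant '[[[0,1,1],[0,0,0],-1],[[0,1,1],[0,0,0],-1]]'
```

```text
time_s: 7.72
ee_pos: [0.5009, -0.3001, 0.1269]
tool_rot: [[-0.807, 0.424, -0.41], [0.59, 0.581, -0.561], [-0.0, -0.695, -0.719]]
wrist_force: [-0.7, -0.9, -4.2]
finger_gap: 0.0141
grip_force: 100.0
time_s: 8.1
ee_pos: [0.5009, -0.3, 0.1241]
tool_rot: [[-0.807, 0.424, -0.41], [0.59, 0.581, -0.561], [0.0, -0.695, -0.719]]
wrist_force: [-0.5, 0.1, -5.2]
finger_gap: 0.0141
grip_force: 100.0
time_s: 8.35
ee_pos: [0.5009, -0.3, 0.1226]
tool_rot: [[-0.807, 0.424, -0.41], [0.59, 0.581, -0.561], [0.0, -0.695, -0.719]]
wrist_force: [0.0, -0.3, -5.2]
finger_gap: 0.0142
grip_force: 100.0
```

```bash
python3 -m pendant '[[[0,1,1],[0,0,0],-1],[[0,2,2],[0,0,0],-1],[[0,2,2],[0,0,0],-1]]'
python3 -m pendant '[[[0,1,1],[0,0,0],-1],[[0,1,1],[0,0,0],-1]]'
python3 -m pendant '[[[0,1,1],[0,0,0],-1],[[0,1,1],[0,0,0],-1]]'
python3 -m pendant '[[[0,1,1],[0,0,0],-1],[[0,1,1],[0,0,0],-1]]'
```

```text
time_s: 8.72
ee_pos: [0.5009, -0.3, 0.1197]
tool_rot: [[-0.807, 0.424, -0.41], [0.59, 0.581, -0.561], [0.0, -0.695, -0.719]]
wrist_force: [0.4, -0.8, -4.5]
finger_gap: 0.0141
grip_force: 100.0
time_s: 8.98
ee_pos: [0.5009, -0.2999, 0.1183]
tool_rot: [[-0.807, 0.424, -0.41], [0.59, 0.581, -0.561], [0.0, -0.695, -0.719]]
wrist_force: [-0.2, -0.4, -5.0]
finger_gap: 0.0144
grip_force: 100.0
time_s: 9.22
ee_pos: [0.5009, -0.2999, 0.117]
tool_rot: [[-0.807, 0.424, -0.41], [0.59, 0.581, -0.561], [0.0, -0.695, -0.719]]
wrist_force: [-0.1, 0.6, -4.7]
finger_gap: 0.0144
grip_force: 100.0
time_s: 9.48
ee_pos: [0.5009, -0.2999, 0.1155]
tool_rot: [[-0.807, 0.424, -0.41], [0.59, 0.581, -0.561], [0.0, -0.695, -0.719]]
wrist_force: [0.2, 0.2, -4.9]
finger_gap: 0.0142
grip_force: 100.0
```

```bash
python3 -m pendant '[[[0,1,1],[0,0,0],-1],[[0,1,1],[0,0,0],-1]]'|grep -E 'pos|force'
python3 -m pendant '[[[0,1,1],[0,0,0],-1],[[0,1,1],[0,0,0],-1]]'|grep -E 'pos|force'
```

```text
ee_pos: [0.501, -0.3, 0.1143]
wrist_force: [0.7, -0.8, -3.7]
grip_force: 100.2
ee_pos: [0.5013, -0.3, 0.1137]
wrist_force: [2.0, 2.3, 4.7]
grip_force: 102.0
```

Contact was made at the expected height. I'll ease off slightly and open part way.

```bash
python3 -m pendant '[[[0,-0.5,-0.5],[0,0,0],-1],[[0,-0.5,-0.5],[0,0,0],-1],[[0,-0.5,-0.5],[0,0,0],-0.6],[[0,-0.5,-0.5],[0,0,0],-0.5],[[0,-0.5,-0.5],[0,0,0],-0.3],[[0,-0.5,-0.5],[0,0,0],-0.1],[[0,-0.5,-0.5],[0,0,0],0],[[0,-0.5,-0.5],[0,0,0],0],[[0,-0.5,-0.5],[0,0,0],0]]' 20
python3 - <<'E'
from h import *
save('scene','s4.png');save('top','t4.png')
A=cv2.imread('pics/s4.png')[150:310,240:400];B=cv2.imread('pics/t4.png')[90:250,250:410]
cv2.imwrite('pics/c4.png',cv2.resize(np.hstack([A,B]),None,fx=2.5,fy=2.5,interpolation=cv2.INTER_CUBIC))
E
```

```text
time_s: 11.1
ee_pos: [0.501, -0.2999, 0.1135]
tool_rot: [[-0.807, 0.425, -0.41], [0.59, 0.581, -0.561], [-0.0, -0.695, -0.719]]
wrist_force: [0.8, 0.4, 0.1]
finger_gap: 0.0428
grip_force: 0.0
```

View pics/c4.png

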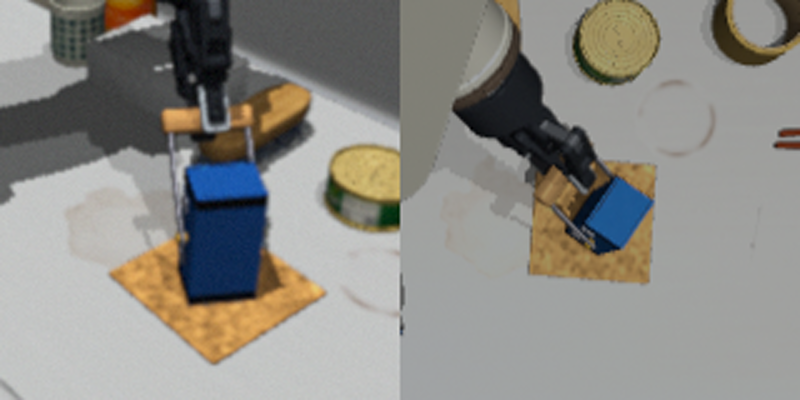

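The tin stands upright near the mat's middle, with its top face at crop scene (227,182) and top (618,212). The fingers are open either side of the bar, so I retreat straight back along the tool.

```bash
python3 -m pendant '[[[0,0,-5],[0,0,0],0],[[0,0,-15],[0,0,0],0],[[0,0,-30],[0,0,0],0],[[0,0,-50],[0,0,0],0],[[0,0,-75],[0,0,0],0],[[0,0,-100],[0,0,0],0],[[0,0,-100],[0,0,0],0],[[0,0,-100],[0,0,0],0],[[0,0,-100],[0,0,0],0]]'
python3 - <<'E'
from h import *
save('scene','s5.png');save('top','t5.png')
A=cv2.imread('pics/s5.png')[150:310,240:400];B=cv2.imread('pics/t5.png')[90:250,250:410]
cv2.imwrite('pics/c5.png',cv2.resize(np.hstack([A,B]),None,fx=2.5,fy=2.5,interpolation=cv2.INTER_CUBIC))
E
```

```text
time_s: 12.32
ee_pos: [0.5416, -0.244, 0.1849]
tool_rot: [[-0.807, 0.424, -0.411], [0.59, 0.581, -0.561], [0.001, -0.695, -0.719]]
wrist_force: [1.2, -0.3, -0.4]
finger_gap: 0.0427
grip_force: 0.0
```

View pics/c5.png

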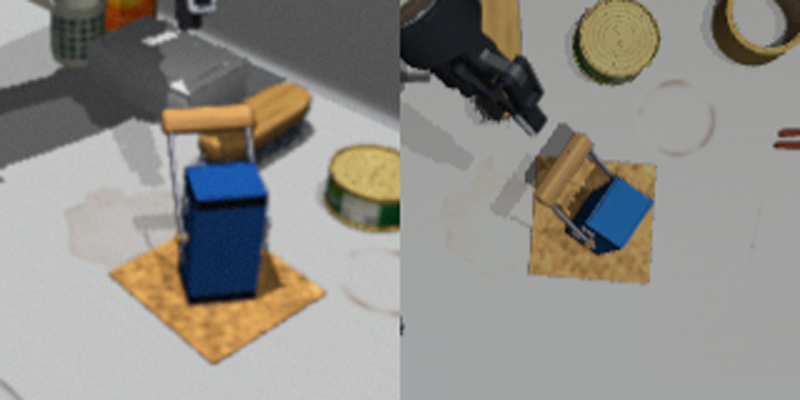

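The tin stands upright and untouched near the mat's middle, its bar at crop scene (210,120), and the gripper is well clear.

```bash
python3 -c "
from rig import ticket
print(ticket.hand_in())"
```

```text
the job is handed in; nothing more can be done
None
```

Job handed in: lifted by its handle, the large blue tin sank at the end away from the robot, and it now stands upright with that heavy end down near the middle of the cork mat, released, with the gripper clear (about 12.5 s of the 45 s used).

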